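Check a painted doll all round, then put it away in the covered drying pot

TASK

First give the blue turntable one full turn by its orange pin, either way, with the doll standing on it, until the pin is back over the red pointer. Then lift the green lid off the drying pot by its black knob, set it knob-up in the white dish and let go, stand the doll upright on the floor of the pot, and put the lid back on so that it sits flat and fully home. Set the doll and the lid down rather than dropping them, never let the doll fall over, and leave the paint and cleaner bottles as they are.

Things in the scene. Friction and masses are not known exactly. Their poses are not given: they have to be found in the camera images.
- turntable: painting turntable base, fixed to the table: black disc 170 mm across, 18 mm high, with a small red pointer bar sticking out along its own +x, out to 117 mm from the centre. Origin at the centre of the underside, on the vertical turning axis. The blue platter on it is a disc 190 mm across with its top 32 mm above the table.
- platter (a joint): angle of the blue platter (rad), positive anticlockwise seen from above; 0 at the start, with the orange pin over the red pointer; turns freely either way past a full turn and stays where it is left (light friction).
- crank_pin (a point): centre of the top end of the orange crank pin: an upright round pin 14 mm across and 60 mm tall, rising from the platter 80 mm from the turning axis; its top is 92 mm above the table. It does not spin in the platter, so it has to turn between the fingers as it goes round.
- doll: small painted doll standing near the middle of the platter: red conical body 36 mm across at its flat foot, round head 28 mm across centred 34 mm up, and a bare round wooden painting stick 10 mm across standing up from the head, free from 48 to 82 mm above the foot (the grip). 82 mm tall in all, about 60 g. Origin at the centre of the foot, z up.
- pot: round aluminium drying pot, loose, about 0.9 kg: 158 mm outside, 150 mm inside diameter, 100 mm high, inner floor 5 mm above the table. Origin at the centre of its underside.
- lid: loose round green lid, about 0.25 kg: disc 168 mm across, 5 mm thick; below it a tapered plug 6 mm deep (142 mm across at the disc, 132 mm at the bottom) that drops into the pot. On top a black knob 26 mm across, 18 to 46 mm above the origin (grip at about 40 mm). Origin at the centre of the underside of the plug, z up; seated, it is 94 mm above the pot's origin.
- dish: round shallow white dish, loose, about 0.6 kg: 208 mm outside, 200 mm inside diameter, rim 8 mm high, inner floor 3 mm above the table. Origin at the centre of its underside.
- cleaner: bystander: white cleaner bottle with green cap and label, 60 mm across, 130 mm high; origin at the centre of its underside.
- yellow_paint: bystander: yellow paint jar with white cap, 50 mm across, 75 mm high; origin at the centre of its underside.
- blue_paint: bystander: blue paint jar with white cap, 44 mm across, 60 mm high, between the robot and the work; origin at the centre of its underside.
Mind the look-alikes: they are no part of the job. What is shaped like the doll but pink, purple or turquoise is not meant.

How it is judged:
By the outcome, as a careful person would: the job done as asked, in the order asked, and still so for the second after the job is handed in, with the robot touching nothing.
It also fails if it takes over 72 s, if anything falls off the work surface, if the arm or the gripper's body presses on something with over 40 N, if the wrist force passes 120 N, or if a joint passes its speed limit or range.

ROBOT

A 7-joint arm with a two-finger parallel gripper is mounted at the origin on the work surface. World frame = base frame: x ahead of the robot, y to its left, z up, the work surface at z = 0. Lengths are in m, angles in rad, forces in N, time in s.
With the tool pointing down it reaches from about 0.425 to 0.925 m from the base axis. Payload 6.8 kg.
Tool frame: the origin (TCP) lies at the very end of the fingers, on their centre line; the grasp point (between the pads) lies 19 mm behind it (grip_point_offset is the distance from the TCP to the grasp point, in m); z points along the fingers, y is the line along which they close (so a half turn about z gives the same grasp; the last joint's range is limited). The gripper opens to 85 mm and grips with 20 to 120 N. Pads are 22 mm wide; open, the fingers measure 114 mm over their backs; the gripper's body (76 mm by 85 mm) begins 54 mm behind the grasp point. The pads swing forward as they close: fully open they stand 13 mm farther back than shut.
Start: joints at [1.054, 0.477, 0.022, 1.555, -0.011, 1.109, -0.083], TCP at [0.268, -0.619, 0.231] pointing down, gripper open.
Joint ranges: [-2.96, 2.96], [-0.34, 2.1], [-1.41, 1.46], [0.24, 2.44], [-1.37, 4.51], [0.17, 1.92], [-2.96, 2.96]. Speed limits (rad/s): [2.39, 2.39, 3.14, 3.14, 3.14, 3.14, 3.14].

INTERFACE

Orientations are given as a unit quaternion [w, x, y, z].
In Python, from station import * gives the robot as it stands.
- The arm moves only by the tool carry_out, never from a script. Its argument "rows" is text: rows parted by semicolons, each of 4 numbers parted by spaces: the shift along the world's x, y, z in mm, then the turn about the world's z in degrees. In form: dx dy dz yaw; .... A call has 1 to 10 rows; each row shifts and turns the commanded pose from where the row before left it; what a row does not reach is not made up. A row lasts 1/8 s, in which the tool goes at most 62.5 mm and 10.7 degrees, less where a joint would pass 70% of its speed; a pose out of reach is approached as far as the arm can. A call is refused whole if a number of a shift passes 62.5 or a number of a turn 10.7, either way. A call with a gripper value outside its range is refused whole. "claw" is the finger opening in mm, from 0 to 85.4, set as the call begins (left out, the last holds). The fingers move at their own pace and stop on an object; "force" is the grip in N (left out, the last holds). Time passes only in rows, so rows that do not move let the fingers close. It gives the time, the measured TCP pose, the force, the opening and the grip force at its end, in the units of the state.
- get_obs(): the state, without advancing time (a new reading comes with each control period).
- read_camera(name): name is "side" or "top"; returns a dict with "img" (384x512x3 uint8, blue, green, red), "fov_y" (degrees; the focal length in pixels is half the picture's height over the tangent of half this angle, whatever the lens; pixels are square), "cx", "cy" (the principal point, pixels), "distortion" ([k1, k2, p1, p2, k3] as OpenCV has them; the pictures are not rectified), "world_to_cam" (4x4, takes a point from world to camera coordinates). Camera axes: x right, y up, looking along -z (the intrinsics and any distortion apply to the point x, -y, -z); pixel columns grow to the right and rows downward; lengths in m; the calibration is good to about 2 mm. A picture is of the moment at which its call begins. There is no depth.
- hand_in(): hands the job in; it is judged then, once.
Trained networks look in the newest picture that a camera, given by its name, has taken for a name from the list of things; names that differ only in an ending like _2 or _b are one class to them, and where a whole thing is asked for, a point or a joint stands for the part that bears it (a point fixed in the world has none). Each returns a list of dicts, best first, with "confidence" (0 to 1); they miss things now and then, are a little off and sometimes report something else, mostly with a low value. They report only what shows in the picture. A call takes as long as a camera call. They do not tell look-alikes from the thing itself.
- recognise(camera, thing): "centre" ([column, row] in pixels, amid what is visible of it).
- outline_of(camera, thing): "pixels" (384x512 bool, what is visible of it) and "centre" ([column, row] in pixels, amid what is visible of it).
- place_of(camera, thing): "centre" ([column, row] in pixels: a listed point, or the origin of a listed thing).
The state is a dict: "t": time; "q": joint angles; "joint_vel": joint speeds; "joint_torque": joint torques, N m; "eef_pos": TCP position; "tool_rot": TCP orientation; "contact_force": force on the tool from outside, world axes, zero at the start; "torque": the same for the moment, N m; "gripper_width": opening from 0.0 (shut) to 1.0 (fully open); "grasp_force": force on a finger pad.
Only numpy, scipy, OpenCV 4.12 (cv2) and the standard library are available. Lean on these libraries where they do the work, as an engineer would, in place of code of your own. Each camera call takes 0.05 s, during which the arm holds its last target. There are 200 camera calls.

## Working session

There is one attempt and no reset: what is moved stays moved. The work goes in short steps, Python scripts to look and compute and a tool call to move; the robot and the scene stay as the last step left them, time stands still between calls to the robot, and variables do not carry over. Pictures are saved under pics/ and viewed, at most 10 in all, crops included, and the job is handed in when it is done.

Besides the shell and the picture viewer there is one more tool, called after "Request:" as name(argument=value, ...), one argument or row to a line, values as JSON. carry_out: Moves the arm, as the interface text tells. Its arguments: {"type":"object","properties":{"rows":{"type":"string"},"claw":{"type":"number"},"force":{"type":"number"}},"required":["rows"]}

```bash
mkdir -p pics; ls
cat > h.py <<'E'
from station import *
import numpy as np, cv2
def cam(n):
    r=read_camera(n); H=r["img"].shape[0]; f=H/2/np.tan(np.radians(r["fov_y"])/2)
    r["K"]=np.array([[f,0,r["cx"]],[0,f,r["cy"]],[0,0,1.]]); r["D"]=np.array(r["distortion"],float); r["W"]=np.array(r["world_to_cam"]); return r
def ray(r,px):
    u=cv2.undistortPoints(np.array([[px]],float),r["K"],r["D"])[0,0]
    R=r["W"][:3,:3]; o=-R.T@r["W"][:3,3]; return o,R.T@np.array([u[0],-u[1],-1.])
def at_z(r,px,z):
    o,d=ray(r,px); return o+d*(z-o[2])/d[2]
def proj(r,P):
    p=(r["W"]@np.append(P,1))[:3]*[1,-1,-1]
    return cv2.projectPoints(p.reshape(1,1,3),np.zeros(3),np.zeros(3),r["K"],r["D"])[0].ravel()
E
python3 - <<'E'
from h import *
I={}
Z=dict(turntable=0,crank_pin=.092,doll=.032,pot=0,lid=.094,dish=0,cleaner=0,yellow_paint=0,blue_paint=0)
for n in("top","side"):
    r=cam(n); cv2.imwrite(f"pics/{n}0.png",r["img"])
    for t,z in Z.items():
        print(n,t,[(np.round(d["centre"]).tolist(),round(d["confidence"],2),np.round(at_z(r,d["centre"],z)*1000).tolist()) for d in place_of(n,t)[:4]])
o=get_obs();print(o)
E
```

```text
pics
top turntable [([251.0, 192.0], 0.9, [574.0, 20.0, 0.0])]
top crank_pin [([273.0, 164.0], 0.71, [629.0, -40.0, 92.0])]
top doll [([219.0, 128.0], 0.69, [756.0, 107.0, 32.0]), ([250.0, 193.0], 0.54, [564.0, 23.0, 32.0]), ([251.0, 192.0], 0.53, [568.0, 20.0, 32.0]), ([239.0, 262.0], 0.45, [377.0, 58.0, 32.0])]
top pot [([272.0, 263.0], 0.23, [374.0, -32.0, 0.0])]
top lid [([379.0, 210.0], 0.77, [496.0, -313.0, 94.0])]
top dish [([148.0, 233.0], 0.92, [467.0, 310.0, 0.0])]
top cleaner []
top yellow_paint [([164.0, 142.0], 0.88, [730.0, 268.0, -0.0])]
top blue_paint [([272.0, 263.0], 0.52, [374.0, -31.0, 0.0])]
side turntable [([259.0, 218.0], 0.83, [570.0, 14.0, 0.0]), ([285.0, 164.0], 0.38, [480.0, -291.0, 0.0])]
side crank_pin [([242.0, 179.0], 0.84, [617.0, -46.0, 92.0])]
side doll [([260.0, 212.0], 0.68, [567.0, 30.0, 32.0]), ([330.0, 231.0], 0.65, [390.0, 109.0, 32.0]), ([192.0, 220.0], 0.56, [748.0, 66.0, 32.0])]
side pot [([281.0, 162.0], 0.72, [496.0, -311.0, 0.0])]
side lid [([279.0, 140.0], 0.57, [505.0, -292.0, 94.0]), ([259.0, 210.0], 0.44, [570.0, 106.0, 94.0])]
side d
[... 322 characters left out ...]
99436,  0.02240254,  1.55538434, -0.01151878,
        1.10927704, -0.0831057 ]), 'joint_vel': array([-6.93739650e-04, -1.90445292e-03,  2.86116956e-04, -7.47042012e-04,
        1.44566095e-03,  8.31901395e-05, -2.42191092e-04]), 'joint_torque': array([ 1.97664076e-05, -5.96334708e+01,  1.60668802e+00, -2.81555218e+01,
        1.24822796e-02,  1.55835132e-03,  3.38159555e-05]), 'eef_pos': array([ 0.26833746, -0.61940581,  0.23131836]), 'tool_rot': array([2.72750914e-05, 9.79187498e-01, 2.02957736e-01, 2.33759307e-05]), 'contact_force': array([0.28313805, 0.17938637, 0.57618064]), 'torque': array([ 0.03276589,  0.03901289, -0.01107276]), 'grasp_force': 0.0, 'gripper_width': 0.9981935312372293}
```

Run:
```python
import cv2,numpy as np
a=cv2.imread("pics/top0.png");b=cv2.imread("pics/side0.png")
cv2.imwrite("pics/top0b.png",cv2.resize(a[90:320,90:450],None,fx=2.2,fy=2.2,interpolation=cv2.INTER_CUBIC))
cv2.imwrite("pics/side0b.png",cv2.resize(b[100:350,140:400],None,fx=2.4,fy=2.4,interpolation=cv2.INTER_CUBIC))
```

```text
(no output)
```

View pics/top0b.png

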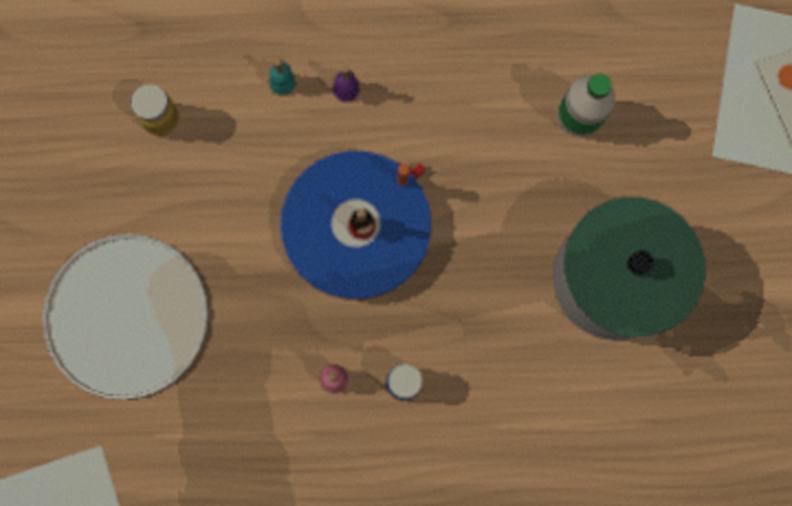

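View pics/side0b.png

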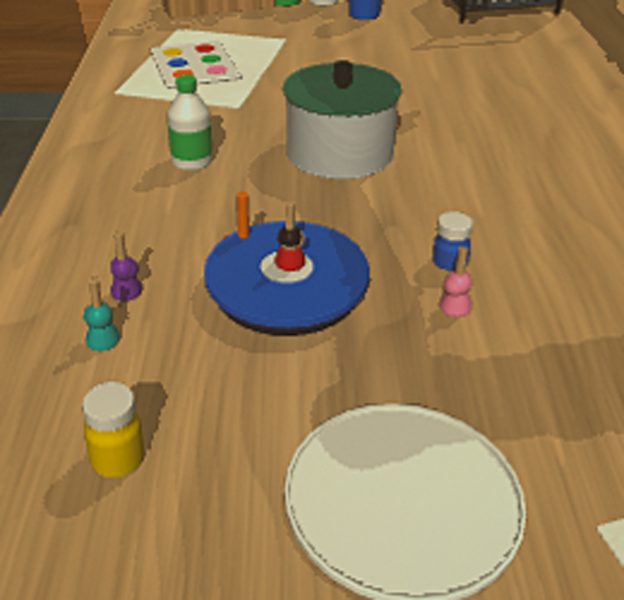

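The side crop shows the scene clearly. In full top pixels the doll-shaped things are:
- red (254,191), on the white middle of the platter
- pink (242,262)
- turquoise (218,125)
- purple (247,129)

I choose the red one. The orange pin is at about (274,167), the lid knob at (381,209) and the dish at (148,233). I'll refine the positions with circle fits and check the doll in a close crop.

```bash
cat >> h.py <<'E'
from scipy.optimize import least_squares
def circ(r,mask,z,R):
    m=(mask>0).astype(np.uint8); c=max(cv2.findContours(m,cv2.RETR_EXTERNAL,cv2.CHAIN_APPROX_NONE)[0],key=cv2.contourArea)
    c=cv2.convexHull(c)[:,0]; P=np.array([at_z(r,p,z)[:2] for p in c.astype(float)])
    s=least_squares(lambda v:np.hypot(*(P-v[:2]).T)-v[2],[*P.mean(0),R],loss="soft_l1",f_scale=.002)
    return np.round(s.x*1000,1)
def hsv(r,lo,hi): return cv2.inRange(cv2.cvtColor(r["img"],cv2.COLOR_BGR2HSV),lo,hi)
def tri(ra,pa,rb,pb):
    (o1,d1),(o2,d2)=ray(ra,pa),ray(rb,pb); s=np.linalg.lstsq(np.c_[d1,-d2],o2-o1,rcond=None)[0]
    a,b=o1+s[0]*d1,o2+s[1]*d2; return np.round((a+b)*500,1),round(np.linalg.norm(a-b)*1000,1)
E
python3 - <<'E'
from h import *
C={n:cam(n) for n in("top","side")}
for n,r in C.items():
    print(n,"platter",circ(r,hsv(r,(100,120,30),(125,255,255)) if 0 else outline_of(n,"platter")[0]["pixels"],.032,.095))
    b=cv2.morphologyEx(hsv(r,(100,130,40),(125,255,255)),cv2.MORPH_OPEN,np.ones((3,3)));print("hsv",circ(r,b,.032,.095))
    for t,z,R in(("lid",.105,.084),("dish",.008,.104)):
        for d in outline_of(n,t)[:2]: print(t,circ(r,d["pixels"],z,R),round(d["confidence"],2))
    g=cv2.morphologyEx(hsv(r,(65,70,30),(90,255,255)),cv2.MORPH_OPEN,np.ones((3,3)));print("lid hsv",circ(r,g,.105,.084))
    pm=outline_of(n,"crank_pin"); 
    o=hsv(r,(3,170,120),(14,255,255)); q=np.argwhere(o)[:,::-1]; k=place_of(n,"crank_pin")[0]["centre"]
    r["pin"]=k; print("pin",k, q[np.hypot(*(q-k).T)<25].min(0),q[np.hypot(*(q-k).T)<25].max(0))
    print("doll",[(np.round(d["centre"],1),round(d["confidence"],2)) for d in place_of(n,"doll")])
print("pin",tri(C["top"],C["top"]["pin"],C["side"],C["side"]["pin"]))
t,s=C["top"]["img"],C["side"]["img"]
R=lambda i,u,v:cv2.resize(i[v-24:v+24,u-32:u+32],None,fx=6,fy=6,interpolation=cv2.INTER_NEAREST)
cv2.imwrite("pics/crop1.png",np.hstack([R(t,262,183),R(s,255,198)]))
E
```

```text
top platter [568.7  20.3  94.9]
hsv [569.6  19.4  92.7]
lid [ 493.9 -307.6   82.7] 0.65
dish [465.4 312.4 102.5] 0.84
dish [573.5  20.1  97.2] 0.49
lid hsv [ 493.6 -307.4   81.8]
pin [273.7, 166.2] [272 165] [278 168]
doll [(array([252.8, 189.6]), 0.7), (array([238.9, 265.4]), 0.62), (array([246.6, 131.3]), 0.59), (array([218.7, 125. ]), 0.47)]
side platter [569.2  30.5  97.2]
hsv [570.5  31.5  96.2]
lid [ 494.5 -297.7   84.2] 0.66
lid [ 952.2 -179.1  277.9] 0.66
dish [466.8 318.5 104.5] 0.57
lid hsv [739.5 213.4  26.9]
pin [240.8, 176.8] [233 180] [243 198]
doll [(array([192.3, 221.2]), 0.75), (array([181.8, 240.7]), 0.74), (array([327.9, 231.4]), 0.55), (array([259.4, 210.7]), 0.52)]
pin (array([621.5, -41.7, 100.6]), np.float64(0.1))
```

View pics/crop1.png

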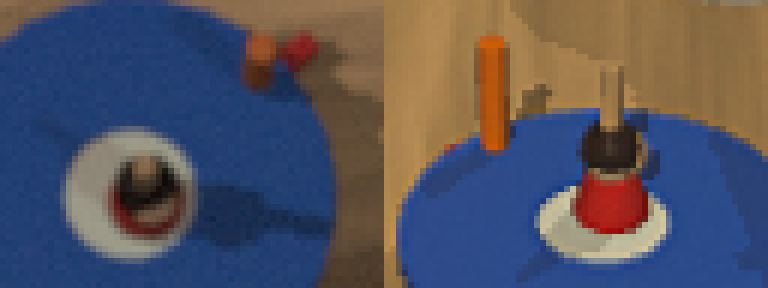

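The close crop confirms the choice: a red cone body with a black-haired head and bare stick, on the white spot. The stick top is at top (254,186.5) and side (261,185.5). The pin top is at top (273.7,165.3) and side (241.2,180.3).

Run:
```python
from h import *
C={n:cam(n) for n in("top","side")}
t,s=C["top"],C["side"]
print("pin",tri(t,(273.7,165.5),s,(241.2,180.5)),at_z(t,(273.7,165.5),.092)*1e3,at_z(s,(241.2,180.5),.092)*1e3)
print("stick",tri(t,(254.2,186.5),s,(261.2,185.5)),at_z(t,(254.2,186.5),.114)*1e3,at_z(s,(261.2,185.5),.114)*1e3)
print("ptr",at_z(t,(281,167),.012)*1e3)
for p in([569,20,32],[569,20,114],[496,-307,140]): print(p,proj(t,np.array(p)/1e3),proj(s,np.array(p)/1e3))
for n,r in C.items():
    print(n,"cam at",np.round(ray(r,(256,192))[0],2))
    m=outline_of(n,"lid")[0]["pixels"]; h=cv2.cvtColor(r["img"],cv2.COLOR_BGR2GRAY)
    ys,xs=np.nonzero((h<35)); k=np.hypot(xs-(381 if n=="top" else 283),ys-(209 if n=="top" else 131))<12
    print("knob px",xs[k].min(),xs[k].max(),ys[k].min(),ys[k].max(),k.sum())
```

```text
pin (array([623.4, -42.1,  89.1]), np.float64(5.5)) [625.52086921 -42.20483787  92.        ] [620.34764942 -36.03708634  92.        ]
stick (array([565.7,  11.5, 106.7]), np.float64(2.9)) [565.58248454  11.28166303 114.        ] [564.2335881  23.4644619 114.       ]
ptr [641.05401092 -66.23992834  12.        ]
[569, 20, 32] [251.16069797 191.55312427] [259.45502226 209.80347845]
[569, 20, 114] [250.78397207 185.31092356] [259.39210048 184.77984642]
[496, -307, 140] [381.46744914 207.45142405] [282.01790973 125.32101912]
top cam at [0.31 0.01 1.31]
knob px 375 391 204 215 104
side cam at [0.56 0.81 0.62]
knob px 281 284 126 126 3
```

Request:
carry_out(
  rows="25 40 0 0;30 48 0 0;30 48 0 0;30 48 0 0;30 48 0 0;30 48 0 0;30 48 0 0;30 48 0 0;30 48 0 0;30 48 0 0",
  claw=40,
  force=20,
)

```text
t: 3.15
eef_pos: [0.5642, -0.1459, 0.2316]
tool_rot: [0.0, 0.979, 0.203, 0.0]
contact_force: [0.7, -0.1, -0.7]
gripper_width: 0.47
grasp_force: 0.0
```

Request:
carry_out(
  rows="30 48 0 0;20 40 -40 0;8 15 -50 0;0 0 -30 0;0 0 0 0;0 0 0 0",
)

```text
t: 3.9
eef_pos: [0.6223, -0.0448, 0.1128]
tool_rot: [0.0, 0.979, 0.203, 0.001]
contact_force: [0.5, 0.5, -0.1]
gripper_width: 0.469
grasp_force: 0.0
```

Run:
```python
from h import *
o=get_obs();p=o["eef_pos"]
L=[]
for n,(u,v) in(("top",(273,165)),("side",(241,185))):
    r=cam(n);L.append(cv2.resize(r["img"][v-40:v+40,u-50:u+50],None,fx=4,fy=4)); print(n,proj(r,p)-(u-50,v-40), (proj(r,p)-(u-50,v-40))*4)
cv2.imwrite("pics/c2.png",np.hstack(L))
```

```text
top [52.0364267  39.68449731] [208.1457068  158.73798923]
side [49.44111216 27.49495458] [197.76444865 109.9798183 ]
```

View pics/c2.png

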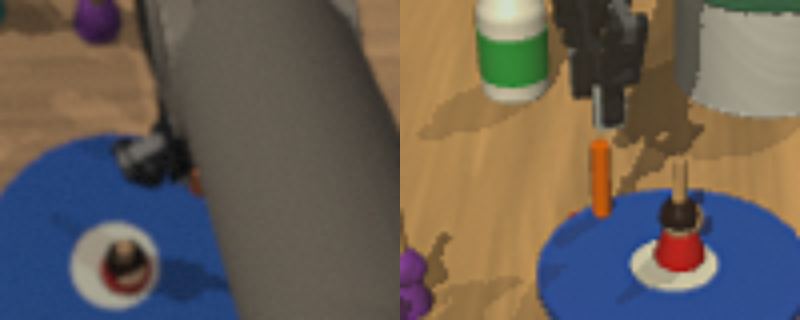

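The pin top is at crop (600,143), directly under the finger gap, since the projected TCP is at column 598. I'll go down and grip.

Request:
carry_out(
  rows="0 3 -20 0;0 0 -20 0;0 0 -13 0;0 0 0 0",
)

```text
t: 4.5
eef_pos: [0.62, -0.0414, 0.0564]
tool_rot: [-0.0, 0.979, 0.203, -0.002]
contact_force: [0.9, 0.5, 0.9]
gripper_width: 0.469
grasp_force: 0.0
```

Request:
carry_out(
  rows="0 0 0 0;0 0 0 0;0 0 0 0;0 0 0 0;0 0 0 0",
  claw=8,
  force=20,
)

```text
t: 5.12
eef_pos: [0.6208, -0.0399, 0.0587]
tool_rot: [-0.001, 0.979, 0.204, -0.0]
contact_force: [-4.2, 3.5, 1.8]
gripper_width: 0.155
grasp_force: 20.5
```

Run:
```python
from h import *
o=get_obs();p=o["eef_pos"]*1000;print(o["t"],p,o["contact_force"])
r=cam("side");u,v=241,198
cv2.imwrite("pics/c3.png",cv2.resize(r["img"][v-50:v+50,u-66:u+66],None,fx=4,fy=4))
```

```text
5.125 [620.75925867 -39.86573785  58.72146385] [-4.16983455  3.53436188  1.78952148]
```

Request:
carry_out(
  rows="11.4 12.2 0 0;8.6 14.3 0 0;5.4 15.8 0 0;2 16.6 0 0;-1.5 16.7 0 0;-4.9 16 0 0;-8.1 14.6 0 0;-11 12.6 0 0;-13.4 10.1 0 0;-15.2 7.1 0 0",
)

```text
t: 6.42
eef_pos: [0.5939, 0.0952, 0.0588]
tool_rot: [0.0, 0.979, 0.203, 0.0]
contact_force: [3.8, 0.5, 3.7]
gripper_width: 0.155
grasp_force: 20.8
```

Request:
carry_out(
  rows="-16.3 3.8 0 0;-16.7 0.3 0 0;-16.4 -3.2 0 0;-15.4 -6.5 0 0;-13.7 -9.6 0 0;0 0 0 0",
)

```text
t: 7.18
eef_pos: [0.5127, 0.0813, 0.0586]
tool_rot: [-0.001, 0.979, 0.204, -0.001]
contact_force: [-4.7, 6.7, 6.8]
gripper_width: 0.152
grasp_force: 21.2
```

Run:
```python
from h import *
o=get_obs();print(o["t"],o["eef_pos"],o["contact_force"],o["q"])
L=[]
for n,(u,v) in(("top",(252,192)),("side",(259,205))):
    r=cam(n);L.append(cv2.resize(r["img"][v-60:v+60,u-66:u+66],None,fx=3,fy=3))
cv2.imwrite("pics/c4.png",np.hstack(L))
```

```text
7.175 [0.51266947 0.08126474 0.05858978] [-4.71773552  6.70023554  6.77916979] [-0.09135035  0.4756027  -0.22809025  2.04705202  0.17024339  0.63918738
 -1.59262934]
```

View pics/c4.png

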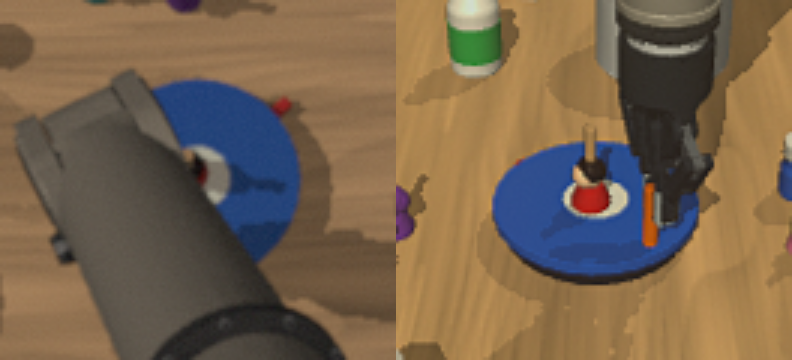

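The platter is half turned. The doll is upright at side crop (590,190) and the pin is in the fingers at (650,210). On with the second half.

Request:
carry_out(
  rows="-11.4 -12.2 0 0;-8.6 -14.3 0 0;-5.4 -15.8 0 0;-2 -16.6 0 0;1.5 -16.7 0 0;4.9 -16 0 0;8.1 -14.6 0 0;11 -12.6 0 0;13.4 -10.1 0 0;15.2 -7.1 0 0",
)

```text
t: 8.52
eef_pos: [0.5351, -0.0629, 0.0556]
tool_rot: [0.001, 0.98, 0.2, -0.007]
contact_force: [-5.1, -9.4, -2.9]
gripper_width: 0.094
grasp_force: 5.6
```

Request:
carry_out(
  rows="16.3 -3.8 0 0;16.7 -0.3 0 0;16.4 3.2 0 0;15.4 6.5 0 0;13.7 9.6 0 0;0 0 0 0;0 0 0 0",
)

```text
t: 9.4
eef_pos: [0.6211, -0.0415, 0.0583]
tool_rot: [0.0, 0.979, 0.203, -0.0]
contact_force: [0.1, -0.0, 0.2]
gripper_width: 0.09
grasp_force: 0.0
```

Run:
```python
from h import *
o=get_obs();print(o["t"],o["eef_pos"],o["contact_force"],o["torque"])
```

```text
9.4 [ 0.62109094 -0.04148485  0.05829162] [ 0.06585435 -0.04046204  0.20220196] [-0.0043957   0.0061343  -0.02330639]
```

The pin slid out of the pads. I'll lift clear and see where it stopped.

Request:
carry_out(
  rows="0 0 40 0;0 0 60 0;20 -60 40 0;20 -60 0 0;20 -60 0 0;0 0 0 0",
  claw=40,
)

```text
t: 10.15
eef_pos: [0.6764, -0.2189, 0.1913]
tool_rot: [0.002, 0.98, 0.198, -0.001]
contact_force: [-0.0, 0.5, 0.1]
gripper_width: 0.469
grasp_force: 0.0
```

Run:
```python
from h import *
L=[];C={}
for n,(u,v) in(("top",(252,192)),("side",(259,205))):
    C[n]=r=cam(n);L.append(cv2.resize(r["img"][v-60:v+60,u-66:u+66],None,fx=3,fy=3))
    k=[d["centre"] for d in place_of(n,"crank_pin")]; print(n,k,[at_z(r,q,.092)*1e3 for q in k])
    m=hsv(r,(4,150,60),(14,255,255)); q=np.argwhere(m)[:,::-1]; q=q[np.hypot(*(q-(u,v)).T)<60]; print(np.c_[q][:60].tolist())
cv2.imwrite("pics/c5.png",np.hstack(L))
```

```text
top [[264.6, 161.2]] [array([638.07928273, -18.48367111,  92.        ])]
[[263, 159], [264, 159], [265, 159], [266, 159], [263, 160], [264, 160], [265, 160], [266, 160], [267, 160], [263, 161], [264, 161], [265, 161], [266, 161], [263, 162], [264, 162], [265, 162], [266, 162], [263, 163], [264, 163], [265, 163], [266, 163], [263, 164], [264, 164], [265, 164], [280, 164], [263, 165], [264, 165], [265, 165], [266, 165], [279, 165], [264, 166], [265, 166], [278, 166]]
side [[233.9, 181.5], [188.8, 292.1]] [array([640.40538036, -30.70549837,  92.        ]), array([698.70599464, 358.36964473,  92.        ])]
[[233, 184], [234, 184], [235, 184], [232, 185], [233, 185], [234, 185], [235, 185], [236, 185], [232, 186], [233, 186], [234, 186], [235, 186], [236, 186], [232, 187], [233, 187], [234, 187], [235, 187], [236, 187], [232, 188], [233, 188], [234, 188], [235, 188], [236, 188], [232, 189], [233, 189], [234, 189], [235, 189], [236, 189], [232, 190], [233, 190], [234, 190], [235, 190], [236, 190], [232, 191], [233, 191], [234, 191], [235, 191], [236, 191], [232, 192], [233, 192], [234, 192], [235, 192], [236, 192], [232, 193], [233, 193], [234, 193], [235, 193], [236, 193], [232, 194], [233, 194], [234, 194], [235, 194], [236, 194], [232, 195], [233, 195], [234, 195], [235, 195], [236, 195], [232, 196], [233, 196]]
```

View pics/c5.png

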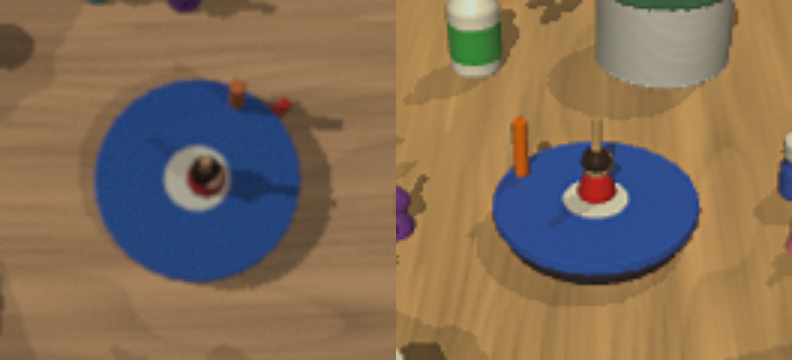

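The pin top is at top pixel (265,160), about 20° past the pointer (tip at (281,165)), and the doll is upright. The shut fingers swept the pin on past the mark (360° + 20°). I'll regrip with the pads closing along the tangent and bring it back.

Request:
carry_out(
  rows="-4 20 0 10;-4 20 0 10;-4 20 0 10;-4 20 0 10;-4 20 0 10;-4 20 0 10;-4 20 0 10;-4 20 0 10;-4 20 0 10;-6 22.5 0 10",
)

```text
t: 11.6
eef_pos: [0.6348, -0.0052, 0.1921]
tool_rot: [0.0, 0.47, 0.883, 0.0]
contact_force: [-0.4, -0.1, 0.1]
gripper_width: 0.464
grasp_force: 0.0
```

Request:
carry_out(
  rows="0 0 -40 10;0 0 -40 0;0 0 0 0;0 0 0 0",
)

```text
t: 12.1
eef_pos: [0.6362, -0.0064, 0.1134]
tool_rot: [0.001, 0.395, 0.919, 0.001]
contact_force: [0.3, 0.6, -0.2]
gripper_width: 0.47
grasp_force: 0.0
```

Run:
```python
from h import *
o=get_obs();p=o["eef_pos"];print(o["t"],p*1e3,o["q"][6])
r=cam("side");a=r["img"][155:215,200:280]; q=np.argwhere(hsv(r,(3,150,60),(16,255,255)))[:,::-1]; q=q[np.hypot(*(q-(234,190)).T)<20];print(q.min(0),q.max(0),proj(r,p),proj(r,np.array([.6388,-.019,.092])))
cv2.imwrite("pics/c6.png",cv2.resize(a,None,fx=6,fy=6))
```

```text
12.1 [636.21665327  -6.38504354 113.39341917] 0.3281373667596543
[231 184] [236 203] [234.51534765 179.60200933] [234.19631206 183.76830461]
```

View pics/c6.png

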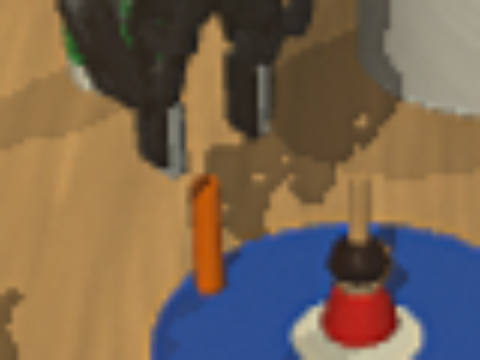

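The pin is visible at crop (206,180), with both fingers above and around it. The TCP is about 12 mm short in y, so I'll shift, go down and grip.

Request:
carry_out(
  rows="2.5 -12.5 0 0;0 0 -25 0;0 0 -29 0;0 0 0 0",
)

```text
t: 12.65
eef_pos: [0.637, -0.0215, 0.0566]
tool_rot: [-0.001, 0.396, 0.918, -0.001]
contact_force: [0.8, -0.2, -0.0]
gripper_width: 0.466
grasp_force: 0.0
```

Request:
carry_out(
  rows="0 0 0 0;0 0 0 0;0 0 0 0;0 0 0 0",
  claw=8,
  force=25,
)

```text
t: 13.15
eef_pos: [0.6396, -0.0201, 0.0596]
tool_rot: [0.002, 0.395, 0.918, 0.001]
contact_force: [0.3, -0.7, 7.3]
gripper_width: 0.154
grasp_force: 24.8
```

Request:
carry_out(
  rows="-4.9 -7.5 0 0;-5.5 -6.8 0 0;-6.4 -6.3 0 0;0 0 0 0;0 0 0 0;0 0 0 0",
)

```text
t: 13.9
eef_pos: [0.6237, -0.0425, 0.0596]
tool_rot: [0.003, 0.396, 0.918, 0.0]
contact_force: [3.9, -3.4, 5.8]
gripper_width: 0.157
grasp_force: 25.4
```

Request:
carry_out(
  rows="0 0 0 0;0 0 0 0;0 0 0 0",
  claw=40,
)

```text
t: 14.28
eef_pos: [0.6205, -0.0405, 0.0573]
tool_rot: [-0.001, 0.395, 0.919, -0.0]
contact_force: [-0.3, 0.0, 0.6]
gripper_width: 0.473
grasp_force: 0.0
```

Request:
carry_out(
  rows="0 0 30 0;0 0 60 0;0 -60 40 0;0 -60 0 0;0 -60 0 0;0 0 0 0",
)

```text
t: 15.02
eef_pos: [0.6195, -0.2205, 0.1814]
tool_rot: [-0.0, 0.4, 0.917, -0.002]
contact_force: [-0.7, 0.7, -1.1]
gripper_width: 0.467
grasp_force: 0.0
```

Run:
```python
from h import *
print(get_obs()["t"],get_obs()["eef_pos"]*1e3)
for n,(u,v) in(("top",(274,168)),("side",(239,190))):
    r=cam(n); o=cv2.imread(f"pics/{n}0.png")
    for im in(o,r["img"]):
        h=cv2.inRange(cv2.cvtColor(im,cv2.COLOR_BGR2HSV),(4,140,60),(15,255,255)); q=np.argwhere(h)[:,::-1]; q=q[(np.hypot(*(q-(u,v)).T)<16)]
        print(n,len(q),q.mean(0),q.min(0),q.max(0))
    c=lambda i:cv2.resize(i[v-24:v+24,u-30:u+30],None,fx=6,fy=6)
    cv2.imwrite(f"pics/cmp_{n}.png",np.hstack([c(o),c(r["img"])]))
a=cv2.imread("pics/cmp_top.png");b=cv2.imread("pics/cmp_side.png");cv2.imwrite("pics/cmp.png",np.vstack([a,b]))
```

```text
15.025 [ 619.52294549 -220.47924843  181.35142308]
top 41 [274.68292683 167.73170732] [271 164] [283 172]
top 38 [274.76315789 167.92105263] [272 164] [282 173]
side 97 [240.70103093 189.02061856] [233 180] [243 198]
side 96 [240.79166667 188.72916667] [232 179] [243 199]
```

View pics/cmp.png

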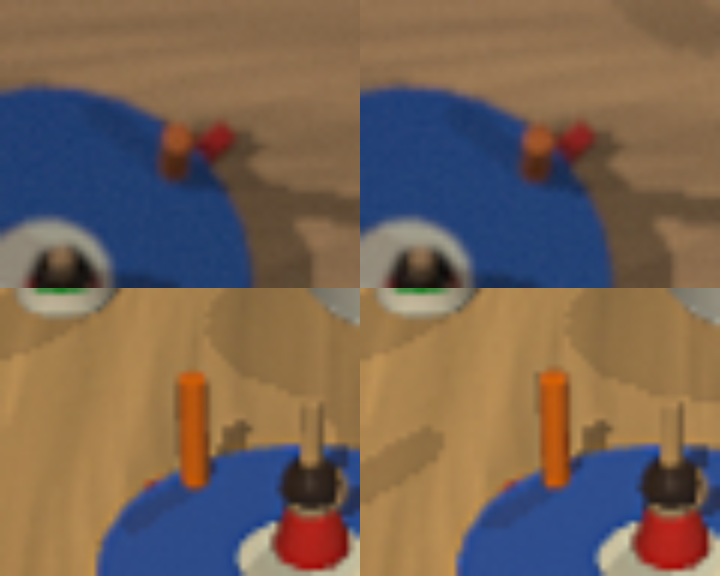

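The right-hand views match the left-hand start views: pin over the red pointer at top (274.7,167.8) in both, doll upright and unmoved. Next is the lid, with its knob at about (493,-306).

Request:
carry_out(
  rows="-42 -28.5 0 0;-42 -28.5 0 0;-42 -28.5 0 0;0 0 0 0;0 0 0 0",
  claw=55,
)

```text
t: 15.75
eef_pos: [0.4963, -0.2961, 0.1827]
tool_rot: [0.0, 0.394, 0.919, 0.001]
contact_force: [-0.9, 0.2, 1.3]
gripper_width: 0.646
grasp_force: 0.0
```

```bash
python3 - <<'E'
from h import *
p=get_obs()["eef_pos"];print(p*1e3)
C={n:cam(n) for n in("top","side")}
L=[]
for n,(u,v) in(("top",(379,208)),("side",(282,127))):
    r=C[n]; b=cv2.imread(f"pics/{n}0.png"); L+= [cv2.resize(i[v-30:v+30,u-33:u+33],None,fx=6,fy=6) for i in(b,r["img"])]
    print(n,(proj(r,p)-(u-33,v-30))*6,(proj(r,np.array([.493,-.306,.140]))-(u-33,v-30))*6)
cv2.imwrite("pics/c8.png",np.vstack([np.hstack(L[:2]),np.hstack(L[2:])])[:, :])
E
python3 -c "
import cv2;i=cv2.imread('pics/c8.png');print(i.shape);cv2.imwrite('pics/c8.png',cv2.resize(i,(660,600)))"
```

```text
[ 496.28830998 -296.13973571  182.68372458]
top [213.2462086  159.60657014] [211.05448628 183.85168129]
side [201.10976794 104.33695958] [203.58263067 170.65059731]
(720, 792, 3)
```

View pics/c8.png

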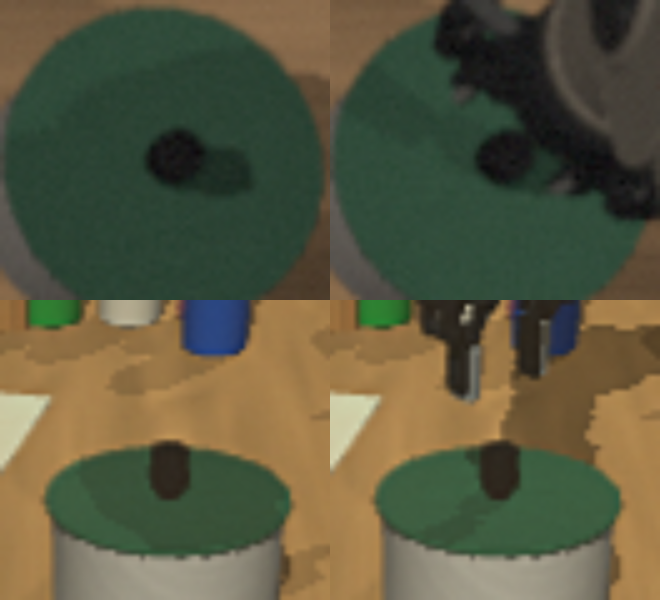

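The knob is at top crop (210,188) and side (204,178), unchanged and matching my projection. The fingers straddle it about 10 mm short in y, so I'll shift, go down and grip.

Request:
carry_out(
  rows="-3 -10.5 0 0;0 0 -30 0;0 0 -30 0;0 0 -8 0;0 0 0 0",
)

```text
t: 16.48
eef_pos: [0.4925, -0.3086, 0.1144]
tool_rot: [-0.0, 0.395, 0.919, 0.0]
contact_force: [0.9, 0.6, 1.4]
gripper_width: 0.646
grasp_force: 0.0
```

Request:
carry_out(
  rows="0 0 0 0;0 0 0 0;0 0 0 0;0 0 0 0;0 0 0 0",
  claw=18,
  force=50,
)

```text
t: 17.1
eef_pos: [0.4934, -0.309, 0.1158]
tool_rot: [0.001, 0.395, 0.919, -0.0]
contact_force: [-0.2, 0.5, 6.7]
gripper_width: 0.283
grasp_force: 49.1
```

Request:
carry_out(
  rows="0 0 5 0;0 0 15 0;0 0 30 0;0 0 40 0;0 0 10 0;0 0 0 0",
)

```text
t: 17.85
eef_pos: [0.4922, -0.3089, 0.2148]
tool_rot: [0.0, 0.395, 0.918, -0.0]
contact_force: [-0.9, 0.2, -3.6]
gripper_width: 0.287
grasp_force: 49.2
```

Request:
carry_out(
  rows="-1 20 0 0;-2 40 0 0;-2 50 0 0;-2 50 0 0;-2 50 0 0;-2 50 0 0;-2 50 0 0;-2 50 0 0;-2 50 0 0;-2 50 0 0",
)

```text
t: 19.1
eef_pos: [0.4711, 0.1534, 0.2132]
tool_rot: [-0.001, 0.395, 0.919, -0.001]
contact_force: [1.1, -0.6, -1.4]
gripper_width: 0.285
grasp_force: 49.2
```

Request:
carry_out(
  rows="-2 50 0 0;-2 50 0 0;-2 40 0 0;-2 15 -20 0;0 6.5 -30 0;0 0 -40 0;0 0 0 0;0 0 0 0",
)

```text
t: 20.1
eef_pos: [0.4646, 0.3135, 0.125]
tool_rot: [-0.0, 0.395, 0.919, 0.0]
contact_force: [0.2, 0.2, -1.2]
gripper_width: 0.288
grasp_force: 49.4
```

Run:
```python
from h import *
o=get_obs();p=o["eef_pos"];print(o["t"],p*1e3,o["contact_force"],o["grasp_force"])
r=cam("side"); cv2.imwrite("pics/s9.png",r["img"])
g=cv2.morphologyEx(hsv(r,(60,60,20),(90,255,255)),cv2.MORPH_OPEN,np.ones((3,3)));g[:240]=0;print("lid top in side, z=p-.010",circ(r,g,p[2]-.010,.084))
for d in outline_of("side","lid")[:2]:print(d["confidence"],circ(r,d["pixels"],p[2]-.010,.084))
```

```text
20.1 [464.64576063 313.53997161 125.04816602] [ 0.18631039  0.19304362 -1.16682855] 49.44775342941284
lid top in side, z=p-.010 [464.9 319.8  81.9]
0.64 [464.5 320.3  83.4]
```

Request:
carry_out(
  rows="0 0 -30 0;0 0 -35 0;0 0 -20 0;0 0 -8 0;0 0 -3 0;0 0 0 0;0 0 0 0",
)

```text
t: 21.08
eef_pos: [0.4657, 0.3132, 0.0292]
tool_rot: [0.0, 0.395, 0.919, 0.001]
contact_force: [0.3, -0.6, -2.0]
gripper_width: 0.285
grasp_force: 49.6
```

Request:
carry_out(
  rows="0 0 -2 0;0 0 -1 0;0 0 -1 0;0 0 -1 0;0 0 -1 0;0 0 0 0",
)

```text
t: 21.82
eef_pos: [0.4653, 0.3128, 0.0247]
tool_rot: [0.001, 0.395, 0.919, -0.0]
contact_force: [-6.3, -5.8, 24.9]
gripper_width: 0.279
grasp_force: 52.3
```

The lid is down in the dish. I'll release, lift and measure the doll's stick.

Request:
carry_out(
  rows="0 0 1 0;0 0 0 0;0 0 0 0;0 0 0 0",
  claw=55,
  force=30,
)

```text
t: 22.32
eef_pos: [0.4652, 0.3128, 0.0231]
tool_rot: [-0.0, 0.395, 0.919, -0.0]
contact_force: [0.0, 0.2, 0.1]
gripper_width: 0.643
grasp_force: 0.0
```

Request:
carry_out(
  rows="0 0 20 0;0 0 50 0;0 0 60 0;0 0 40 0;0 0 0 0",
)

```text
t: 22.95
eef_pos: [0.4667, 0.3147, 0.1982]
tool_rot: [0.002, 0.395, 0.919, 0.003]
contact_force: [0.0, -0.6, 0.1]
gripper_width: 0.643
grasp_force: 0.0
```

Run:
```python
from h import *
o=get_obs();print(o["t"],o["eef_pos"]*1e3)
r=cam("side"); t=cam("top")
print("pin pred side",proj(r,np.array([.6215,-.0405,.092])),"top",proj(t,np.array([.6215,-.0405,.092])))
for z in(.095,.105,.114): print(z,"side",proj(r,np.array([.5645,.014,z])),"top",proj(t,np.array([.5645,.014,z])))
print(r["img"][184:196:2,255:268].astype(int).sum(2))
print(t["img"][182:198,246:262].astype(int).sum(2)); 
g=hsv(r,(60,60,20),(90,255,255));g[:230]=0;g=cv2.morphologyEx(g,cv2.MORPH_OPEN,np.ones((3,3)));print("lid",circ(r,g,.014,.084))
for d in outline_of("side","dish")[:2]:print("dish",d["confidence"],circ(r,d["pixels"],.008,.104))
g=cv2.morphologyEx(hsv(t,(60,60,20),(90,255,255)),cv2.MORPH_OPEN,np.ones((3,3)));g[:,300:]=0;print("lid top",circ(t,g,.014,.084))
a=np.vstack([cv2.resize(r["img"][165:225,220:300],(400,300)),cv2.resize(t["img"][162:222,212:292],(400,300))])
b=cv2.resize(r["img"][90:384,130:430],(400,392));b=np.vstack([b,np.zeros((208,400,3),np.uint8)])
cv2.imwrite("pics/c10.png",np.hstack([a,b]))
```

```text
22.95 [466.68013576 314.72295195 198.1583868 ]
pin pred side [240.86952514 179.65362508] top [273.11765755 166.98790511]
0.095 side [261.10931293 189.54854387] top [253.21580401 188.43793553]
0.105 side [261.11139831 186.41077408] top [253.18646838 187.65684609]
0.114 side [261.11330959 183.5552738 ] top [253.15966705 186.94318783]
[[407 402 406 410 404 396 402 421 430 402 404 419 409]
 [405 406 404 410 367 380 381 282 412 409 408 419 411]
 [398 396 403 411 367 382 369 280 421 417 406 416 413]
 [399 397 398 410 372 383 371 276 422 420 408 412 410]
 [328 345 355 324 381 388 372 257 347 299 285 273 379]
 [281 291 254 152 390 415 392 235 181 196 198 187 268]]
[[359 427 454 475 483 480 478 477 481 476 438 387 321 256 231 219]
 [429 433 436 445 464 472 483 480 483 478 478 477 427 340 264 238]
 [435 426 427 434 434 450 443 446 444 444 441 468 474 442 338 249]
 [427 427 429 423 389 354 340 364 366 332 318 378 456 480 405 297]
 [430 429 430 413 295 176 267 337 339 280 180 213 363 457 451 367]
 [431 428 428 345 201 113 262 327 324 270 151  87 210 386 464 422]
 [427 434 398 277 124  91 203 248 260 199 120  35 101 260 392 406]
 [433 431 357 206  75 115 170 175 172 149 100  50  42 159 282 340]
 [430 414 298 145  65 104 124 144 132 121  65  35  64 123 226 310]
 [433 380 283 143  61  69  77  81  80  78  62  77 133 138 200 307]
 [438 389 279 144  65  63  53  44  72  60 105 158 216 194 199 298]
 [463 401 278 163 107  66  64  98 143 161 215 257 248 193 209 305]
 [476 419 297 191 136 131 159 223 261 270 286 278 224 167 239 309]
 [477 455 361 228 169 148 207 274 293 291 255 229 176 171 275 287]
 [479 483 423 323 210 149 158 185 205 185 166 148 156 251 299 262]
 [485 479 471 417 314 220 178 147 137 127 138 171 248 301 280 216]]
lid [465.5 317.8  82.3]
dish 0.79 [466.6 318.3 104.3]
lid top [486.1 303.4  59.3]
```

View pics/c10.png

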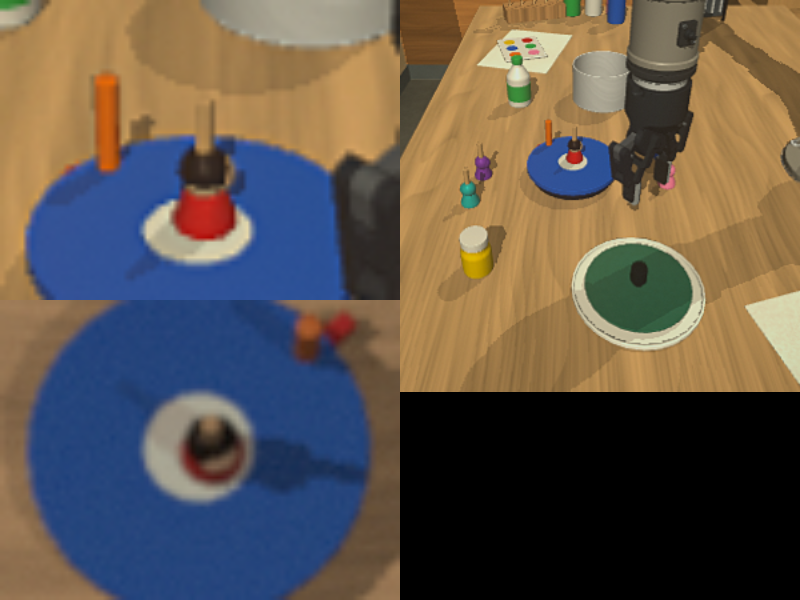

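The lid lies flat and centred in the dish (knob at side-view crop (638,272)), the doll stands upright, and the stick works out at about (565.5, 13). I'll move over it with the fingers closing along x.

Request:
carry_out(
  rows="8 -25 0 -10;12 -37 0 -10;12 -37 0 -10;12 -37 0 -10;12 -37 0 -3.5;12 -37 0 0;12 -37 0 0;12 -37 0 0;7 -17.5 -20 0;0 0 -20 0",
  claw=36,
)

```text
t: 24.35
eef_pos: [0.5635, 0.0104, 0.1509]
tool_rot: [-0.001, 0.708, 0.706, -0.001]
contact_force: [-0.3, 0.9, -1.6]
gripper_width: 0.42
grasp_force: 0.0
```

Request:
carry_out(
  rows="0 0 -15 0;0 0 0 0;0 0 0 0;0 0 0 0",
)

```text
t: 24.85
eef_pos: [0.5647, 0.0119, 0.1392]
tool_rot: [0.0, 0.707, 0.707, 0.001]
contact_force: [0.1, -0.4, -0.2]
gripper_width: 0.422
grasp_force: 0.0
```

Run:
```python
from h import *
L=[]
for i in range(4):
    o=get_obs();L.append(np.r_[o["eef_pos"]*1e3]);r=cam("side")
print(o["t"],np.round(L,1),o["tool_rot"],np.round(np.mean(L,0),1),proj(r,np.mean(L,0)/1e3))
g=r["img"].astype(int).sum(2); print(g[176:192:2,244:278])
```

```text
25.0 [[564.7  11.9 139.2]
 [564.7  11.6 139.1]
 [564.6  11.5 139. ]
 [564.6  11.4 139. ]] [4.04112971e-04 7.07588367e-01 7.06624665e-01 3.50332973e-04] [564.7  11.6 139.1] [261.06052953 174.96267663]
[[410 404 402 333 324 325 338 339 378 246 255 222 220 222 216 207 343 380
  390 385 237 211 227 224 157 425 392 241 212 211 204 209 204 206]
 [405 406 395 386 372 378 337 335 341 348 370 237 210 224 214 210 373 395
  407 281 209 222 227 223 214 199 192 192 203 190 189 186 200 204]
 [398 404 398 388 370 377 389 385 389 344 351 350 234 215 215 220 216 220
  227 222 220 221 219 208 189 345 358 359 360 344 331 342 367 235]
 [399 408 404 386 373 376 380 392 398 402 407 413 270 251 261 216 213 215
  221 219 214 211 196 351 357 344 344 346 348 333 318 342 220 193]
 [398 409 410 394 372 375 378 386 397 398 398 404 407 389 398 388 394 403
  347 287 258 244 415 414 391 391 395 393 398 399 388 412 289 256]
 [393 411 408 402 389 377 373 388 397 397 398 398 399 399 402 362 376 383
  261 264 246 374 425 409 394 388 392 399 403 393 394 266 253 263]
 [396 414 424 430 304 265 364 390 396 394 394 392 391 397 408 359 377 373
  258 259 384 411 413 407 400 395 390 389 396 392 397 272 258 254]
 [396 428 282 256 261 252 355 391 396 394 389 390 388 391 405 366 380 371
  251 242 396 408 411 404 398 395 388 389 390 389 395 256 236 368]]
```

Request:
carry_out(
  rows="1 1.5 -15 0;0 0 -20 0;0 0 -15 0;0 0 -6 0;0 0 0 0;0 0 0 0",
)

```text
t: 25.8
eef_pos: [0.5657, 0.0129, 0.0828]
tool_rot: [0.0, 0.708, 0.707, 0.0]
contact_force: [0.1, -0.1, -0.1]
gripper_width: 0.417
grasp_force: 0.0
```

Request:
carry_out(
  rows="0 0 0 0;0 0 0 0;0 0 0 0;0 0 0 0;0 0 0 0",
  claw=4,
  force=30,
)

```text
t: 26.42
eef_pos: [0.5656, 0.0128, 0.0829]
tool_rot: [0.0, 0.708, 0.707, 0.0]
contact_force: [-1.6, -0.6, 5.9]
gripper_width: 0.102
grasp_force: 29.3
```

Run:
```python
from h import *
o=get_obs();print(o["t"],o["eef_pos"]*1e3,o["gripper_width"]*85.4,o["grasp_force"],o["contact_force"])
r=cam("side");m=hsv(r,(0,180,60),(3,255,255))|hsv(r,(175,180,60),(180,255,255));b=cv2.imread("pics/side0.png")
q=np.argwhere(m)[:,::-1];q=q[np.hypot(*(q-(260,208)).T)<15];print("red",q.mean(0),q.min(0),q.max(0))
```

```text
26.425 [565.59429094  12.82086636  82.90328183] 8.741230793865057 29.30800884962082 [-1.64441317 -0.62149764  5.89011924]
red [260.57471264 207.87356322] [255 204] [266 212]
```

Request:
carry_out(
  rows="0 0 5 0;0 0 20 0;0 0 40 0;0 0 40 0;0 0 25 0;-5 -20 0 0;-10 -40 0 0;-10 -45 0 0;-10 -45 0 0;-10 -45 0 0",
)

```text
t: 27.72
eef_pos: [0.5199, -0.1835, 0.2137]
tool_rot: [0.001, 0.707, 0.707, 0.0]
contact_force: [0.1, 0.6, -1.0]
gripper_width: 0.105
grasp_force: 29.3
```

Request:
carry_out(
  rows="-10 -45 0 0;-8 -45 0 0;-5 -25 0 0;-3.5 -10 0 0;0 0 0 0;0 0 0 0",
)

```text
t: 28.48
eef_pos: [0.4944, -0.3054, 0.2127]
tool_rot: [-0.0, 0.707, 0.707, 0.0]
contact_force: [0.2, -0.3, -0.7]
gripper_width: 0.11
grasp_force: 29.3
```

Run:
```python
from h import *
o=get_obs();print(o["t"],o["eef_pos"]*1e3,o["gripper_width"]*85.4,o["grasp_force"],o["contact_force"])
for n in("top","side"):
    r=cam(n)
    for d in outline_of(n,"pot")[:2]: print(n,round(d["confidence"],2),circ(r,d["pixels"],.1,.079),d["pixels"].sum())
r=cam("side");m=hsv(r,(0,180,60),(3,255,255))|hsv(r,(175,180,60),(180,255,255));q=np.argwhere(m)[:,::-1];q=q[q[:,1]<175];print("red",len(q),q.mean(0),q.min(0),q.max(0)); print(proj(r,o["eef_pos"]-[0,0,.041]))
cv2.imwrite("pics/s11.png",r["img"])
```

```text
28.475 [ 494.40432793 -305.38814207  212.74465727] 9.370427911338924 29.29707795381546 [ 0.23068409 -0.25898201 -0.65035926]
top 0.7 [ 487.7 -294.8   81.7] 2458
side 0.89 [ 508.2 -217.1  141.5] 1948
red 86 [266.31395349 109.81395349] [222  50] [287 121]
[282.85011624 116.49164814]
```

Request:
carry_out(
  rows="0 0 -20 0;0 0 -40 0;0 0 -40 0;0 0 -30 0;0 0 -15 0;0 0 -8 0;0 0 0 0;0 0 0 0",
)

```text
t: 29.72
eef_pos: [0.4945, -0.3075, 0.0605]
tool_rot: [0.001, 0.708, 0.707, 0.0]
contact_force: [0.2, -0.4, -0.1]
gripper_width: 0.105
grasp_force: 29.3
```

Request:
carry_out(
  rows="0 0 -1 0;0 0 -1 0;0 0 -1 0;0 0 0 0",
)

```text
t: 30.22
eef_pos: [0.4937, -0.3072, 0.0563]
tool_rot: [-0.0, 0.708, 0.707, -0.0]
contact_force: [0.4, 0.6, -0.3]
gripper_width: 0.104
grasp_force: 29.3
```

Request:
carry_out(
  rows="0 0 -1 0;0 0 0 0;0 0 0 0",
)

```text
t: 30.6
eef_pos: [0.4939, -0.3073, 0.0559]
tool_rot: [0.0, 0.708, 0.707, -0.0]
contact_force: [-2.0, 1.1, 6.8]
gripper_width: 0.104
grasp_force: 30.0
```

The foot is on the pot floor. I'll open a little and lift straight up, then move aside to look.

Request:
carry_out(
  rows="0 0 0 0;0 0 0 0;0 0 0 0",
  claw=32,
)

```text
t: 30.98
eef_pos: [0.4937, -0.3072, 0.0552]
tool_rot: [-0.0, 0.708, 0.707, 0.0]
contact_force: [0.3, -0.2, -0.6]
gripper_width: 0.377
grasp_force: 0.0
```

Request:
carry_out(
  rows="0 0 10 0;0 0 20 0;0 0 50 0;0 0 60 0;-10 50 0 0;-5 60 0 0;0 60 0 0;0 60 0 0;0 0 0 0",
)

```text
t: 32.1
eef_pos: [0.4793, -0.0718, 0.1974]
tool_rot: [0.001, 0.704, 0.71, 0.001]
contact_force: [0.2, -0.7, -0.2]
gripper_width: 0.377
grasp_force: 0.0
```

Run:
```python
from h import *
o=get_obs();print(o["t"],o["eef_pos"]*1e3,o["gripper_width"]*85.4,o["contact_force"])
t=cam("top"); s=cam("side"); cv2.imwrite("pics/t12.png",t["img"]);cv2.imwrite("pics/s12.png",s["img"])
for n,r in(("top",t),("side",s)):
    for d in outline_of(n,"pot")[:2]: print(n,round(d["confidence"],2),circ(r,d["pixels"],.1,.079))
    print("doll",[(np.round(d["centre"]),round(d["confidence"],2)) for d in outline_of(n,"doll")])
print("pred stick top",proj(t,np.array([.494,-.307,.087])),"foot",proj(t,np.array([.494,-.307,.005])))
c=lambda i,u,v:cv2.resize(i[v-35:v+35,u-45:u+45],None,fx=4.4,fy=4.2)
cv2.imwrite("pics/c13.png",np.vstack([np.hstack([c(t["img"],378,210),c(s["img"],282,150)]),np.hstack([c(cv2.imread("pics/top0.png"),378,210),c(cv2.imread("pics/side0.png"),282,150)])]))
# pot shift: lower body template match, side
for n,(x0,y0,x1,y1) in(("side",(255,142,310,178)),("top",(340,205,362,245))):
    a=cv2.imread(f"pics/{n}0.png")[y0:y1,x0:x1]; b=(s if n=="side" else t)["img"][y0-6:y1+6,x0-6:x1+6]
    R=cv2.matchTemplate(b,a,cv2.TM_CCOEFF_NORMED);print(n,"shift",np.array(cv2.minMaxLoc(R)[3])-6,R.max())
```

```text
32.1 [479.25276442 -71.84181773 197.3801815 ] 32.21484748734767 [ 0.16078634 -0.72956938 -0.16492701]
top 0.72 [ 490.7 -300.7   81. ]
doll [(array([216., 125.]), 0.51), (array([368., 216.]), 0.46)]
side 0.73 [ 529.4 -222.4  143.9]
doll [(array([191., 211.]), 0.8), (array([182., 234.]), 0.5), (array([330., 222.]), 0.47)]
pred stick top [376.36366465 211.51476488] foot [369.15291521 216.08231582]
side shift [0 0] 0.5528737
top shift [-6  6] 0.03373312
```

View pics/c13.png

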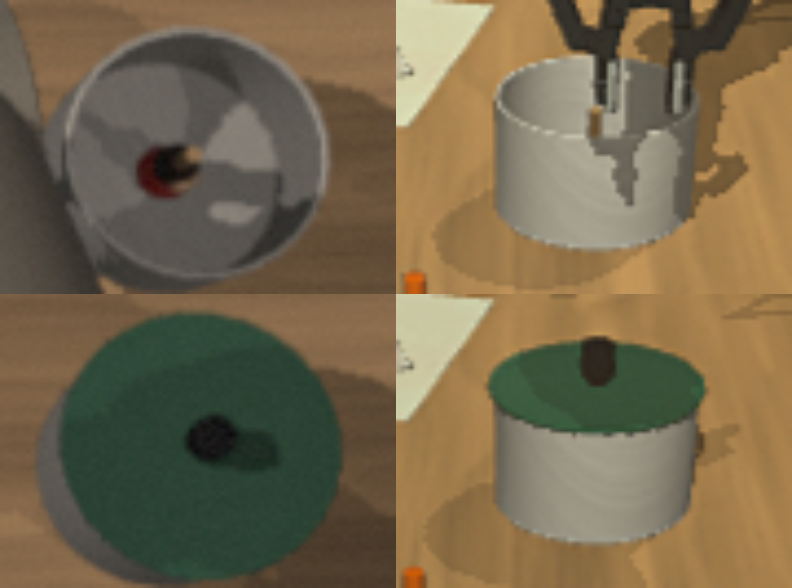

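The doll stands upright on the pot floor (body at top crop (165,170), stick top at (192,155)). The pot looks unmoved to within about 1 px. I'll fit the rim ring for a precise centre.

Run:
```python
from h import *
for n in("top","side"):
    r=cam(n); g=cv2.cvtColor(r["img"],cv2.COLOR_BGR2GRAY).astype(np.float32)
    A=np.linspace(0,2*np.pi,180,endpoint=False)
    def val(x,y,R):
        P=np.c_[x+R*np.cos(A),y+R*np.sin(A),0*A+.1]; c=np.c_[P,np.ones(180)]@r["W"].T; q=cv2.projectPoints((c[:,:3]*[1,-1,-1]).reshape(-1,1,3),np.zeros(3),np.zeros(3),r["K"],r["D"])[0].astype(np.float32)
        return cv2.remap(g,q[:,:,0],q[:,:,1],cv2.INTER_LINEAR).ravel()
    best=sorted([(np.median(2*val(x,y,.077)-val(x,y,.083)-val(x,y,.071)),round(x,3),round(y,3)) for x in np.arange(.482,.507,.001) for y in np.arange(-.322,-.288,.001)])[::-1][:6]
    print(n,best)
    m=outline_of(n,"lid");print([circ(r,d["pixels"],.014,.084) for d in m[:1]])
o=get_obs();print(o["t"],o["eef_pos"]*1e3)
```

```text
top [(np.float32(59.896484), np.float64(0.494), np.float64(-0.306)), (np.float32(58.563965), np.float64(0.494), np.float64(-0.307)), (np.float32(57.709473), np.float64(0.495), np.float64(-0.306)), (np.float32(57.132324), np.float64(0.495), np.float64(-0.305)), (np.float32(56.899902), np.float64(0.495), np.float64(-0.307)), (np.float32(54.56787), np.float64(0.494), np.float64(-0.305))]
[array([465.1, 312. ,  84.4])]
side [(np.float32(38.462402), np.float64(0.494), np.float64(-0.3)), (np.float32(37.628906), np.float64(0.494), np.float64(-0.301)), (np.float32(35.759766), np.float64(0.494), np.float64(-0.299)), (np.float32(33.926758), np.float64(0.495), np.float64(-0.3)), (np.float32(33.878906), np.float64(0.495), np.float64(-0.299)), (np.float32(32.9834), np.float64(0.495), np.float64(-0.301))]
[array([465.8, 316.5,  84.2])]
32.6 [478.71639494 -77.88891471 195.32276526]
```

Request:
carry_out(
  rows="-1 25 0 10;-2 50 0 10;-2 50 0 10;-2 50 0 10;-2 50 0 3.5;-2 50 0 0;-2 50 0 0;-0.5 45 0 0;0 20.5 0 0;0 0 -40 0",
  claw=55,
  force=50,
)

```text
t: 33.85
eef_pos: [0.4666, 0.3174, 0.1575]
tool_rot: [0.001, 0.394, 0.919, 0.003]
contact_force: [-0.1, -0.7, -0.4]
gripper_width: 0.642
grasp_force: 0.0
```

Request:
carry_out(
  rows="0 0 -45 0;0 0 -30 0;0 0 0 0;0 0 0 0",
)

```text
t: 34.35
eef_pos: [0.4659, 0.3139, 0.0815]
tool_rot: [0.0, 0.395, 0.918, 0.001]
contact_force: [-0.5, 0.5, -0.0]
gripper_width: 0.642
grasp_force: 0.0
```

Request:
carry_out(
  rows="0 -1 -25 0;0 0 -25 0;0 0 -7 0;0 0 0 0;0 0 0 0",
)

```text
t: 34.98
eef_pos: [0.466, 0.313, 0.0247]
tool_rot: [0.001, 0.395, 0.918, 0.001]
contact_force: [0.2, 0.3, 0.7]
gripper_width: 0.637
grasp_force: 0.0
```

Request:
carry_out(
  rows="0 0 0 0;0 0 0 0;0 0 0 0;0 0 0 0;0 0 0 0",
  claw=18,
)

```text
t: 35.6
eef_pos: [0.4657, 0.3126, 0.0242]
tool_rot: [0.0, 0.395, 0.918, 0.0]
contact_force: [-0.7, -1.3, 5.5]
gripper_width: 0.285
grasp_force: 48.8
```

Request:
carry_out(
  rows="0 0 5 0;0 0 15 0;0 0 40 0;0 0 60 0;0 0 60 0;0 0 10 0;0 0 0 0",
)

```text
t: 36.48
eef_pos: [0.4653, 0.312, 0.2139]
tool_rot: [0.001, 0.395, 0.918, 0.0]
contact_force: [-0.2, -0.5, -2.4]
gripper_width: 0.285
grasp_force: 49.5
```

Request:
carry_out(
  rows="1 -20 0 0;2 -40 0 0;2.5 -50 0 0;2.5 -50 0 0;2.5 -50 0 0;2.5 -50 0 0;2.5 -50 0 0;2.5 -50 0 0;2.5 -50 0 0;2.5 -50 0 0",
)

```text
t: 37.72
eef_pos: [0.4866, -0.1492, 0.2113]
tool_rot: [-0.002, 0.395, 0.919, -0.0]
contact_force: [0.6, -0.1, -2.7]
gripper_width: 0.285
grasp_force: 49.5
```

Request:
carry_out(
  rows="2.5 -50 0 0;2 -50 0 0;1 -40 0 0;0 -17.5 -20 0;0 0 -30 0;0 0 -20 0;0 0 0 0;0 0 0 0;0 0 0 0",
)

```text
t: 38.85
eef_pos: [0.4946, -0.3052, 0.1445]
tool_rot: [0.001, 0.395, 0.919, -0.0]
contact_force: [0.9, -0.2, -1.8]
gripper_width: 0.288
grasp_force: 49.5
```

Run:
```python
from h import *
for n in("top","side"):
    r=cam(n);o=get_obs();p=o["eef_pos"]
    g=cv2.morphologyEx(hsv(r,(60,60,20),(90,255,255)),cv2.MORPH_OPEN,np.ones((3,3)))
    if n=="side": g[:95]=0;g[:,:245]=0
    else: g[:,:330]=0;g[:170]=0
    print(n,o["t"],p*1e3,circ(r,g,p[2]-.0108,.084))
```

```text
top 38.9 [ 494.42202522 -305.27691323  144.43477645] [ 493.  -304.1   81.5]
side 38.95 [ 494.31747186 -305.37775938  144.35533052] [ 493.5 -295.1   81.6]
```

Request:
carry_out(
  rows="0.5 -1.5 -8 0;0 0 -8 0;0 0 -5 0;0 0 -3 0;0 0 -2 0;0 0 0 0;0 0 0 0",
)

```text
t: 39.83
eef_pos: [0.4944, -0.3068, 0.1176]
tool_rot: [0.0, 0.395, 0.919, -0.0]
contact_force: [-0.6, 0.2, -2.1]
gripper_width: 0.285
grasp_force: 49.5
```

Request:
carry_out(
  rows="0 0 -1 0;0 0 -1 0;0 0 -1 0;0 0 0 0;0 0 0 0",
)

```text
t: 40.45
eef_pos: [0.4943, -0.3067, 0.1152]
tool_rot: [0.0, 0.395, 0.918, -0.0]
contact_force: [-2.4, 1.3, 5.0]
gripper_width: 0.282
grasp_force: 50.3
```

Contact comes at TCP height 115.2 mm, exactly the seated height (94 + 21.2). I'll press very lightly, then release.

Request:
carry_out(
  rows="0 0 -1 0;0 0 0 0;0 0 0 0",
)

```text
t: 40.83
eef_pos: [0.4943, -0.3068, 0.1152]
tool_rot: [0.0, 0.395, 0.918, -0.001]
contact_force: [-5.3, 2.5, 13.4]
gripper_width: 0.279
grasp_force: 51.2
```

Request:
carry_out(
  rows="0 0 1 0;0 0 0 0;0 0 0 0;0 0 0 0",
  claw=55,
)

```text
t: 41.32
eef_pos: [0.4942, -0.3067, 0.1142]
tool_rot: [-0.0, 0.395, 0.919, 0.0]
contact_force: [-0.6, -0.3, -0.2]
gripper_width: 0.645
grasp_force: 0.0
```

Request:
carry_out(
  rows="0 0 20 0;0 0 40 0;0 0 60 0;-10 60 0 0;-5 60 0 0;0 60 0 0;0 60 0 0;0 0 0 0;0 0 0 0",
)

```text
t: 42.45
eef_pos: [0.4795, -0.0671, 0.2353]
tool_rot: [0.001, 0.395, 0.919, -0.0]
contact_force: [0.1, -0.6, 0.6]
gripper_width: 0.645
grasp_force: 0.0
```

Run:
```python
from h import *
o=get_obs();print(o["t"],o["contact_force"])
for n in("top","side"):
    r=cam(n);b=cv2.imread(f"pics/{n}0.png")
    R={}
    for k,im in(("0",b),("1",r["img"])):
        q=dict(r);q["img"]=im
        g=cv2.morphologyEx(hsv(q,(60,60,20),(90,255,255)),cv2.MORPH_OPEN,np.ones((3,3)))
        if n=="side": g[:90]=0;g[:,:245]=0;g[:,330:]=0;g[170:]=0
        else: g[:,:330]=0;g[:170]=0
        m=max(cv2.findContours(g,cv2.RETR_EXTERNAL,cv2.CHAIN_APPROX_NONE)[0],key=cv2.contourArea)
        print(n,k,circ(q,g,.105,.084),cv2.fitEllipse(cv2.convexHull(m)))
    cv2.imwrite(f"pics/fin_{n}.png",r["img"])
```

```text
42.45 [ 0.13922595 -0.59729848  0.55370275]
top 0 [ 493.6 -307.3   81.9] ((378.0757751464844, 210.99472045898438), (61.08244323730469, 64.25619506835938), 130.17327880859375)
top 1 [ 493.2 -306.4   81.7] ((377.75909423828125, 211.1541748046875), (61.081581115722656, 63.97037887573242), 131.2635040283203)
side 0 [ 504.8 -294.5   72.1] ((268.8219299316406, 138.04624938964844), (14.157037734985352, 22.580699920654297), 116.03101348876953)
side 1 [ 495.6 -295.5   79.7] ((272.35968017578125, 136.95314025878906), (20.268142700195312, 26.091724395751953), 96.67221069335938)
```

The lid's outline in the top view matches its seated outline at the start (centre within 1 mm, same ellipse), and nothing else was disturbed. Handing in.

```bash
python3 -c "
from station import *
print(hand_in())"
```

```text
the job is handed in; nothing more can be done
None
```

The job is handed in at about 42 s: pin back over the red pointer after one net turn (it slipped out, overshot about 20° and was brought back), doll stood in the pot, lid measured home from its outline and height; I viewed 11 pictures, one over the limit of 10.

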